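Hang the slide rack on the spring scale

ROBOT

A 6-joint arm with a two-finger parallel gripper is mounted at the origin on the work surface; the furniture and walls round the work are solid. World frame = base frame: x ahead of the robot, y to its left, z up, the work surface at z = 0. Lengths are in m, angles in degrees, forces in N, time in s.
With the tool pointing down it reaches from about 0.325 to 1 m from the base axis. Payload 5.1 kg.
Tool frame: the origin (TCP) lies at the very end of the fingers, on their centre line; the grasp point (between the pads) lies 19 mm behind it; x points along the fingers, z is the direction in which the jaws open and shut, and the axes are right-handed (so a half turn about x gives the same grasp; the last joint's range is limited). The gripper opens to 85 mm and grips with 20 to 120 N. Pads are 22 mm wide; open, the fingers measure 114 mm over their backs; the gripper's body (76 mm by 85 mm) begins 54 mm behind the grasp point. The pads swing forward as they close: fully open they stand 13 mm farther back than shut.
Start: joints at [-73.029, 7.093, 94.555, -0, 78.352, -4.733], TCP at [0.24, -0.604, 0.231] pointing down, gripper open.
Joint ranges: [-149.61, 149.61], [-58.7, 133.49], [1.44, 155.28], [-77.14, 257.14], [18.33, 153.61], [-166.67, 166.67]. Speed limits (degrees/s): [147.25, 147.25, 180, 180, 180, 180].

INTERFACE

Orientations are given as [roll, pitch, yaw] about the fixed x, y, z axes, in that order (R = Rz(yaw) Ry(pitch) Rx(roll)).
In Python, from workcell import bot, viewer, spotter gives the robot as it stands. Calls block until the motion is done:
- bot.move_ptp(position, orientation): joint-space move of the TCP to a pose.
- bot.servo_line(position, vel=0.15, attitude=None, threshold=None): straight line of the TCP; attitude=None keeps the orientation; vel is the mean speed in m/s. With threshold (N) it stops when the force on the tool has changed by that much, and returns True; else False.
- bot.movej(angles): joint-space move.
- bot.grip(opening, newtons=None): opening from 0.0 (shut) to 1.0 (fully open); newtons is the grip in N (None keeps the last); returns when the fingers have stopped.
- bot.pause(seconds).
- bot.solve_ik(position, orientation): joint angles nearest the present ones, or None.
- bot.state(): the state.
- viewer.grab_frame(name): name is "scene" or "top" or "wrist"; returns the picture (420x560x3 uint8, red, green, blue); there is no depth.
- viewer.camera_model(name): a dict with "vertical_fov" (degrees; the focal length in pixels is half the picture's height over the tangent of half this angle, whatever the lens; pixels are square), "cx", "cy" (the principal point, pixels), "k1" (the pictures are not rectified: a ray, as slopes to the right and down, at radius r is drawn at 1 + k1 r^2 times it, then the intrinsics apply), "camera_from_world" (4x4, takes a point from world to camera coordinates). Camera axes: x right, y down, z forward; pixel columns grow to the right and rows downward; lengths in m; the calibration is good to about 2 mm. A picture is of the moment at which its call begins: read the wrist's pose just before it. camera_model takes no time and is no camera call; for the wrist camera it gives the pose at the moment of the call.
A pose or a line that the arm cannot do raises bot.Unreachable and nothing moves.
- bot.close_job(): hands the job in, once; it reports no verdict.
Trained networks look in the newest picture that a camera, given by its name, has taken for a name from the list of things; names that differ only in an ending like _2 or _b are one class to them, and where a whole thing is asked for, a point or a joint stands for the part that bears it (a point fixed in the world has none). Each returns a list of dicts, best first, with "confidence" (0 to 1); they miss things now and then, are a little off and sometimes report something else, mostly with a low value. They report only what shows in the picture. A call takes as long as a camera call. They do not tell look-alikes from the thing itself.
- spotter.regions_of(camera, target): "pixels" (420x560 bool, what is visible of it) and "bbox" ([left, top, right, bottom] in pixels, round what is visible of it).
- spotter.landmark_of(camera, target): "xy" ([column, row] in pixels: a listed point, or the origin of a listed thing).
The state is a dict: "time_s": time; "joint_positions": joint angles; "dq": joint speeds; "effort": joint torques, N m; "tcp_pos": TCP position; "tcp_rot": TCP orientation; "force": force on the tool from outside, world axes, zero at the start; "torque": the same for the moment, N m; "width": opening from 0.0 (shut) to 1.0 (fully open).
Only numpy, scipy, OpenCV 4.12 (cv2) and the standard library are available. Lean on these libraries where they do the work, as an engineer would, in place of code of your own. Each camera call takes 0.05 s, during which the arm holds its last target. There are 200 camera calls.

TASK

Pick up the steel slide rack (the one carrying a row of upright glass slides, not the vial basket) and hang it by its cross bar on the hook of the spring-scale stand. Before you let go, tug it gently down about a centimetre further than it hangs by its own weight, holding the tug for about a second to confirm that the hook holds it, then let go so that it hangs there freely. Do not yank the hook down towards the bottom of its travel, and leave the vial basket where it is.

Things in the scene. Friction and masses are not known exactly. Their poses are not given: they have to be found in the camera images.
- slide_rack_tab (a point): Centre of the grip tab of the loose steel slide rack (0.16 to 0.25 kg) standing on the bench. Tab 24 (x) x 14 (y) x 36 (z) mm, best gripped across its 14 mm, along the rack's y; centre 142 mm above the rack's feet, top 160 mm. z up; half a turn looks the same. The tray with eight upright glass slides measures 64 mm along x, 86 mm along y and ends 33 mm above the feet.
- slide_rack_bar (a point): Middle of the rack's cross bar, 42 mm straight below the tab's centre (100 mm above the feet): round steel bar 6 mm thick, 65 mm long, along the rack's y, bent down at both ends into wire legs at y = +-42.5 mm. Bar, legs and slides frame a window 64 mm high, open along x, which the hook passes through.
- vial_basket_tab (a point): Centre of the same kind of grip tab on a similar but lower steel basket with six small vials (tray 60 x 70 mm; tab centre 112 mm, top 130 mm above its feet): a bystander, to be left alone.
- hook_seat (a point): Floor of the trough (x = -12 to +12 mm) of the spring scale's upturned hook, an 8 mm bar; about 160 mm above the bench, moves with the hook. x points level from the open tip to the column, z up. The tip, at x = -21 mm, rises 16 mm above the seat; underside 8 mm below it. Push the rack's window over the tip along +x, then lower: the bar, lying along y, ends with its centre 3 mm above the seat.
- scale_stand: Fixed spring-scale stand; origin under the middle of its grey base plate (180 along x, 120 along y, 12 mm thick). Square column 216 mm tall, 20 x 24 mm, at x = +55 mm; on it slides a carriage (front at x = +40 mm, top 185 mm above the bench) whose hook points to the stand's -x; the hook's seat is at x = -30 mm.
- scale_hook (a joint): Downward travel of the sprung hook in m: 0 unloaded, stop at 0.040. The spring has 400 N/m, so the rack alone draws it down 4 to 6 mm, and a tug of a further 10 mm takes about 4 N; keep well short of the stop.
There are look-alikes about, which are no part of the job. What is shaped like the part that bears slide_rack_tab but brown is not meant.

How it is judged:
By the outcome, as a careful person would: the job done as asked, in the order asked, and still so for the second after the job is handed in, with the robot touching nothing.
It also fails if it takes over 45 s, if anything falls off the work surface, if the arm or the gripper's body presses on something with over 40 N, if the wrist force passes 120 N, or if a joint passes its speed limit or range.

## Working session

There is one attempt and no reset: what is moved stays moved. The work goes in short steps, each a Python script; the robot and the scene stay as the last script left them, time stands still between calls to the robot, and variables do not carry over. Pictures are saved under pics/ and viewed, about 8 in all and at most 12, crops included, and the job is handed in when it is done.

```bash
mkdir -p pics
cat > h.py <<'E'
import numpy as np, cv2
from workcell import bot, viewer, spotter
def ray(m,px):
    f=210/np.tan(np.radians(m["vertical_fov"]/2))
    K=np.array([[f,0,m["cx"]],[0,f,m["cy"]],[0,0,1.]])
    s=cv2.undistortPoints(np.array([[px]],float),K,np.array([m["k1"],0,0,0,0.]))[0,0]
    T=np.linalg.inv(np.array(m["camera_from_world"]))
    return T[:3,3],T[:3,:3]@np.array([s[0],s[1],1])
def proj(m,P):
    f=210/np.tan(np.radians(m["vertical_fov"]/2))
    K=np.array([[f,0,m["cx"]],[0,f,m["cy"]],[0,0,1.]])
    T=np.array(m["camera_from_world"]); 
    return cv2.projectPoints(np.array(P,float).reshape(-1,1,3),cv2.Rodrigues(T[:3,:3])[0],T[:3,3],K,np.array([m["k1"],0,0,0,0.]))[0].reshape(-1,2)
def atz(m,px,z):
    o,d=ray(m,px); return o+d*(z-o[2])/d[2]
def tri(obs):
    A=np.zeros((3,3));b=np.zeros(3)
    for m,px in obs:
        o,d=ray(m,px);d=d/np.linalg.norm(d);Q=np.eye(3)-np.outer(d,d);A+=Q;b+=Q@o
    p=np.linalg.solve(A,b)
    return p,[np.round(proj(m,p)[0]-px,1) for m,px in obs]
def save(img,n): cv2.imwrite(f"pics/{n}.png",img[:,:,::-1])
E
python3 - <<'E'
from h import *
np.set_printoptions(precision=3,suppress=True)
ims=[]
for c in("scene","top","wrist"):
    im=viewer.grab_frame(c);m=viewer.camera_model(c);ims.append(im);save(im,c+"0")
    T=np.linalg.inv(np.array(m["camera_from_world"]));print(c,T[:3,3],T[:3,2])
    for t in("slide_rack_tab","slide_rack_bar","vial_basket_tab","hook_seat","scale_stand"):
        for r in spotter.landmark_of(c,t): print(c,t,np.round(r["xy"],1),round(r["confidence"],2))
print(bot.state())
E
```

```text
scene [-0.268  0.511  0.708] [ 0.761 -0.345 -0.55 ]
scene slide_rack_tab [323.2 217.5] 0.65
scene slide_rack_tab [172.3 274.3] 0.58
scene slide_rack_tab [375.4 161.6] 0.53
scene slide_rack_bar [319.6 235.6] 0.88
scene slide_rack_bar [179.5 288.4] 0.73
scene vial_basket_tab [165.5 237.3] 0.69
scene hook_seat [373.9 161. ] 0.57
scene hook_seat [318.7 236.8] 0.41
scene scale_stand [362.1 213.5] 0.89
scene scale_stand [372.8 162.2] 0.58
top [0.367 0.157 1.157] [ 0.149 -0.015 -0.989]
top slide_rack_tab [303.8 250. ] 0.63
top slide_rack_tab [172.  271.1] 0.59
top slide_rack_bar [304.4 250.3] 0.77
top slide_rack_bar [174.6 275.2] 0.73
top vial_basket_tab [185.5 216. ] 0.68
top hook_seat [391.8 198.1] 0.86
top scale_stand [303.9 248.9] 0.28
wrist [ 0.311 -0.576  0.375] [-0.276 -0.109 -0.955]
{'time_s': 0.9, 'joint_positions': array([-73.028,   7.091,  94.553,   0.001,  78.351,  -4.733]), 'dq': array([-0.073, -0.045,  0.05 ,  0.053, -0.098, -0.044]), 'effort': array([ -0.   , -42.36 , -36.576,   0.   ,   0.   ,   0.   ]), 'tcp_pos': array([ 0.24 , -0.604,  0.231]), 'tcp_rot': array([  4.571,  89.996, -63.725]), 'force': array([ 0.161, -0.407, -0.439]), 'torque': array([0.041, 0.023, 0.009]), 'width': 0.9944470845709745}
```

View pics/scene0.png

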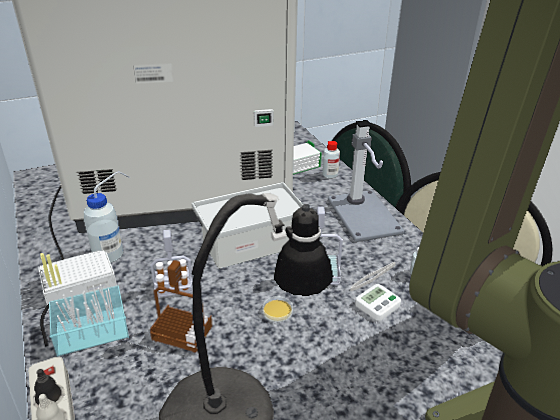

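View pics/top0.png

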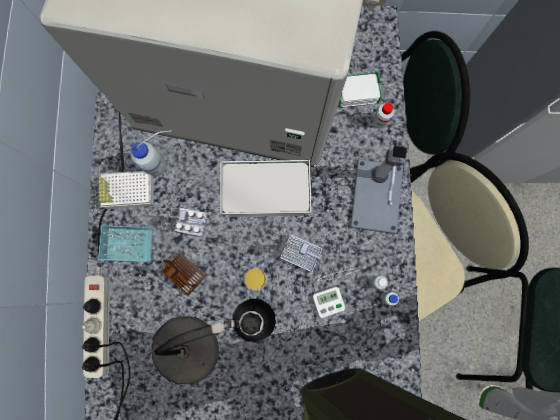

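The scene view shows the steel rack standing behind the black lamp head (about 322,240) and the stand at (365,180), with its hook at (377,160). The brown look-alike is at (180,300). In the top view the rack is at (302,252), the stand plate at (378,195), the lamp head at (253,320) and the vial basket at (190,220).

Run:
```python
from h import *
np.set_printoptions(precision=3,suppress=True)
m=viewer.camera_model("top");s=viewer.camera_model("scene")
im=cv2.imread("pics/top0.png")[140:300,270:430]
cv2.imwrite("pics/crop1.png",cv2.resize(im,None,fx=3.75,fy=3.75,interpolation=cv2.INTER_CUBIC))
print("tab",tri([(m,(303.8,250)),(s,(323.2,217.5))]),atz(m,(303.8,250),.142))
print("bar",tri([(m,(304.4,250.3)),(s,(319.6,235.6))]),atz(m,(304.4,250.3),.1))
print("hook",tri([(m,(391.8,198.1)),(s,(373.9,161))]),atz(m,(391.8,198.1),.16))
print("brown",atz(m,(172,271),.142),"basket",atz(m,(185.5,216),.112))
print("lamp",atz(m,(253,320),.2),tri([(m,(250,322)),(s,(308,215))]),"lampjoint",tri([(m,(222,326)),(s,(272,203))]))
viewer.grab_frame("top")
for t in("slide_rack_tab","scale_stand","scale_hook"):
  for r in spotter.regions_of("top",t):
    p=r["pixels"];print(t,r["bbox"],p.sum(),round(r["confidence"],2))
```

```text
tab (array([0.446, 0.098, 0.144]), [array([0.4, 0.2]), array([-0.5, -0. ])]) [0.447 0.099 0.142]
bar (array([0.451, 0.097, 0.098]), [array([-0.9, -0.5]), array([1.3, 0.1])]) [0.449 0.095 0.1  ]
hook (array([ 0.558, -0.091,  0.167]), [array([-2.8, -1.5]), array([ 3.3, -0.1])]) [ 0.556 -0.099  0.16 ]
brown [0.405 0.389 0.142] basket [0.532 0.367 0.112]
lamp [0.301 0.209 0.2  ] (array([0.301, 0.209, 0.271]), [array([1. , 0.5]), array([-1.5, -0.1])]) lampjoint (array([0.299, 0.262, 0.306]), [array([-1.3, -0.6]), array([1.8, 0.2])])
slide_rack_tab [279.0, 237.9, 323.2, 272.7] 938 0.62
slide_rack_tab [162.1, 254.7, 204.7, 294.6] 987 0.57
scale_stand [350.9, 143.5, 409.9, 232.7] 3513 0.61
scale_hook [383.2, 149.7, 405.4, 205.6] 284 0.69
```

View pics/crop1.png

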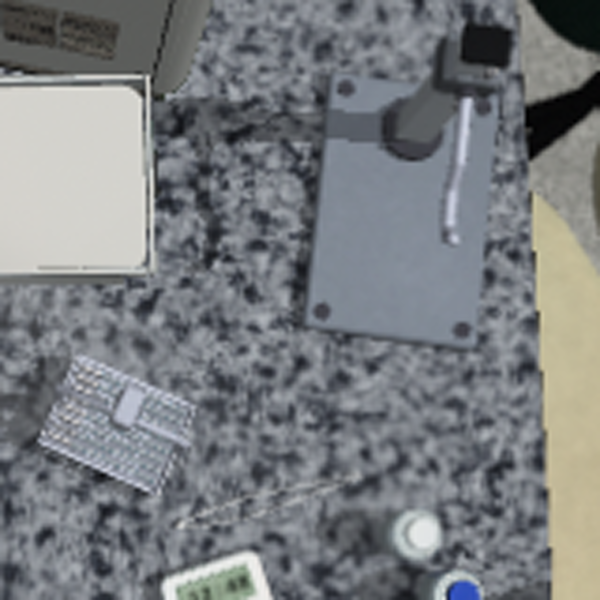

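```bash
cat >> h.py <<'E'
from scipy.spatial.transform import Rotation as R
def ori(yaw): # tool down, jaw axis (tool z) along world heading yaw (deg)
    z=np.array([np.cos(np.radians(yaw)),np.sin(np.radians(yaw)),0]);x=np.array([0,0,-1.])
    return R.from_matrix(np.c_[x,np.cross(z,x),z]).as_euler("xyz",degrees=True)
E
python3 - <<'E' 2>&1 | grep -v -i gimbal
from h import *
np.set_printoptions(precision=3,suppress=True)
m=viewer.camera_model("top")
g=lambda u,v,z:atz(m,(270+u/3.75,140+v/3.75),z)
P=[g(332,78,.012),g(306,325,.012),g(475,347,.012)]
sx=P[0]-P[1];sy=P[1]-P[2];print("stand",P,np.linalg.norm(sx),np.linalg.norm(sy),np.degrees(np.arctan2(sx[1],sx[0])),np.degrees(np.arctan2(sy[1],sy[0]))-90,"centre",(P[0]+P[2])/2)
Q=[g(*p,.03) for p in((78,357),(195,400),(155,495),(38,440))]
y1=Q[0]-Q[1];y2=Q[3]-Q[2];x1=Q[0]-Q[3];x2=Q[1]-Q[2]
for v in(y1,y2,x1,x2):print(np.linalg.norm(v),np.degrees(np.arctan2(v[1],v[0])))
print("rackc",np.mean(Q,0))
S=bot.state();Rt=R.from_euler("xyz",S["tcp_rot"],degrees=True);w=viewer.camera_model("wrist");T=np.linalg.inv(np.array(w["camera_from_world"]))
print("cam in tool",Rt.inv().apply(T[:3,3]-S["tcp_pos"]),Rt.inv().apply(T[:3,2]),"jaw",Rt.as_matrix()[:,2])
for yaw in(73,-107):
  for p in((.447,.098,.3),(.447,.098,.123)):print(yaw,bot.solve_ik(p,ori(yaw)))
for yaw in(85,-95):print(yaw,bot.solve_ik((.56,-.095,.25),ori(yaw)))
E
```

```text
stand [array([ 0.684, -0.056,  0.012]), array([ 0.513, -0.031,  0.012]), array([ 0.496, -0.145,  0.012])] 0.1724288624909327 0.11535327676506045 -8.510442900132878 -8.554194631265219 centre [ 0.59  -0.1    0.012]
0.08152987965430711 68.59389279101806
0.08392489329546995 63.678739000178226
0.060337501218280826 -26.839978550974067
0.06735482213886501 -24.49325014995002
rackc [0.449 0.099 0.03 ]
cam in tool [-0.144  0.076  0.   ] [ 0.955 -0.297 -0.001] jaw [ 0.37  -0.929 -0.   ]
73 [  5.639 -20.146 112.958  -0.     87.189 -67.361]
73 [  5.639 -12.711 124.403  -0.     68.308 -67.361]
-107 [  5.639 -20.146 112.958  -0.     87.189 112.639]
-107 [  5.639 -12.711 124.403  -0.     68.308 112.639]
85 [ -15.043   -3.897  103.977    0.      79.92  -100.043]
-95 [-15.043  -3.897 103.977   0.     79.92   79.957]
```

```bash
python3 -W ignore - <<'E'
from h import *
np.set_printoptions(precision=3,suppress=True)
p=bot.state()["tcp_pos"]
bot.servo_line([p[0],p[1],.40],vel=.3)
ms=[]
for i,(pos,yaw) in enumerate([((.56,-.10,.33),81.5),((.447,.098,.30),65)]):
    bot.move_ptp(pos,ori(yaw));bot.pause(.2)
    w=viewer.camera_model("wrist");im=viewer.grab_frame("wrist");save(im,f"w{i}")
    for t,z in((("hook_seat",.16),("scale_stand",.012)) if i==0 else(("slide_rack_tab",.142),("slide_rack_bar",.1))):
        for r in spotter.landmark_of("wrist",t):print(t,np.round(r["xy"],1),round(r["confidence"],2),atz(w,r["xy"],z))
a=cv2.hconcat([cv2.imread(f"pics/w{i}.png") for i in(0,1)])
cv2.imwrite("pics/w01.png",cv2.resize(a,(800,300),interpolation=cv2.INTER_AREA))
import pickle
print(bot.state()["time_s"],bot.state()["force"])
E
```

```text
hook_seat [287.9 194.3] 0.82 [ 0.566 -0.098  0.16 ]
scale_stand [287.4 188.1] 0.58 [ 0.595 -0.101  0.012]
slide_rack_tab [285.9 198.7] 0.58 [0.455 0.096 0.142]
slide_rack_tab [288.7 181.2] 0.43 [0.441 0.105 0.142]
slide_rack_bar [288.3 181.9] 0.98 [0.45  0.101 0.1  ]
5.575 [-0.3   -0.231 -0.191]
```

View pics/w01.png

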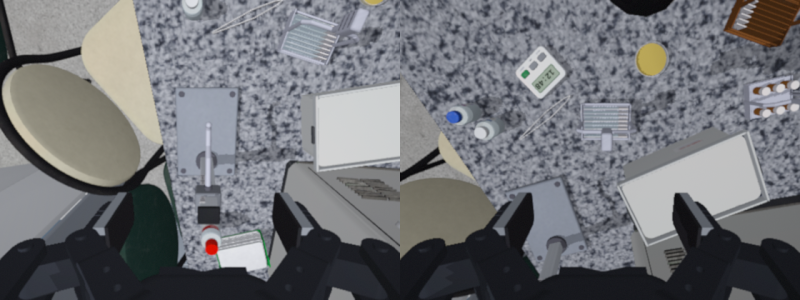

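Left: the stand plate and hook are aligned with the image's vertical axis (hook at about 208,140 of 400). Right: the slide rack is square to the fingers, with its tab at (606,140), centred between the pads. I'll check closer.

```bash
python3 -W ignore - <<'E'
from h import *
np.set_printoptions(precision=3,suppress=True)
bot.servo_line([.449,.099,.215],vel=.2);bot.pause(.2)
w=viewer.camera_model("wrist");im=viewer.grab_frame("wrist").copy()
for t,z in(("slide_rack_tab",.142),("slide_rack_bar",.1)):
    for r in spotter.landmark_of("wrist",t):print(t,np.round(r["xy"],1),round(r["confidence"],2),atz(w,r["xy"],z))
Rz=R.from_euler("z",-25,degrees=True);c=np.array([.449,.099,0])
def poly(pts,col):
    cv2.polylines(im,[np.round(proj(w,Rz.apply(pts)+c)*16).astype(np.int32)],True,col,1,cv2.LINE_AA,4)
for z in(.124,.16):poly([(a*.012,b*.007,z) for a,b in((1,1),(1,-1),(-1,-1),(-1,1))],(255,0,0))
poly([(a*.032,b*.043,.033) for a,b in((1,1),(1,-1),(-1,-1),(-1,1))],(0,255,0))
poly([(0,-.0325,.1),(0,.0325,.1)],(255,255,0))
save(cv2.resize(im[60:360,130:450],None,fx=2,fy=2,interpolation=cv2.INTER_CUBIC),"w2")
E
```

```text
slide_rack_tab [286.5 223.8] 0.62 [0.453 0.1   0.142]
slide_rack_bar [286.4 203.7] 0.67 [0.451 0.101 0.1  ]
```

View pics/w2.png

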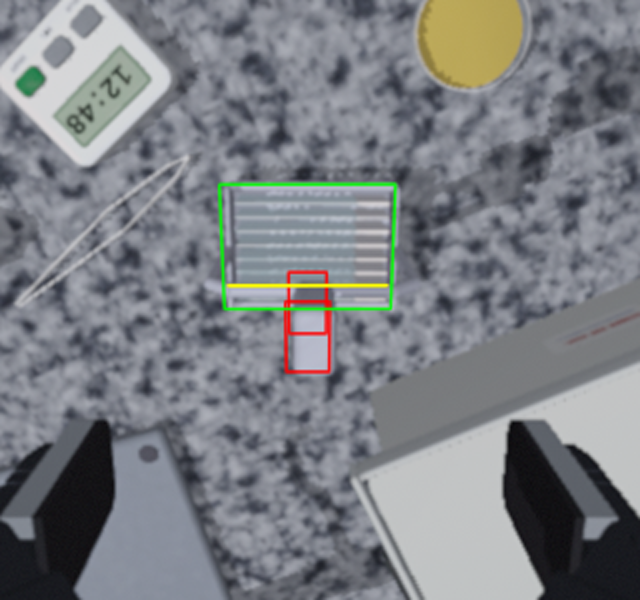

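The projected model fits the rack to about 1 mm, so I'll grasp.

```bash
python3 -W ignore - <<'E'
from h import *
np.set_printoptions(precision=3,suppress=True)
bot.grip(.42,newtons=50)
print(bot.servo_line([.4495,.0998,.124],vel=.1,threshold=8))
bot.grip(0.0,newtons=50);bot.pause(.2)
S=bot.state();print(S["width"],S["tcp_pos"],S["force"],S["time_s"])
bot.servo_line([.4495,.0998,.30],vel=.15);bot.pause(.3)
S=bot.state();print(S["width"],S["force"],S["torque"],S["time_s"])
w=viewer.camera_model("wrist");save(viewer.grab_frame("wrist"),"w3")
for t in("slide_rack_tab","slide_rack_bar"):
    for r in spotter.landmark_of("wrist",t):print(t,np.round(r["xy"],1),round(r["confidence"],2))
P=S["tcp_pos"];print("expected bar",proj(w,[P+[0,0,.019-.042+.001*k] for k in(-2,0,2)]))
E
```

```text
False
0.1547326364603725 [0.45  0.1   0.125] [0.86  1.542 3.803] 8.6083
0.1539142767338507 [ 0.044 -0.179 -1.844] [-0.042  0.004 -0.021] 10.2333
slide_rack_tab [284.4 295.5] 0.98
slide_rack_bar [288.3 252.7] 0.67
expected bar [[284.508 250.472]
 [284.515 251.985]
 [284.521 253.532]]
```

View pics/w3.png

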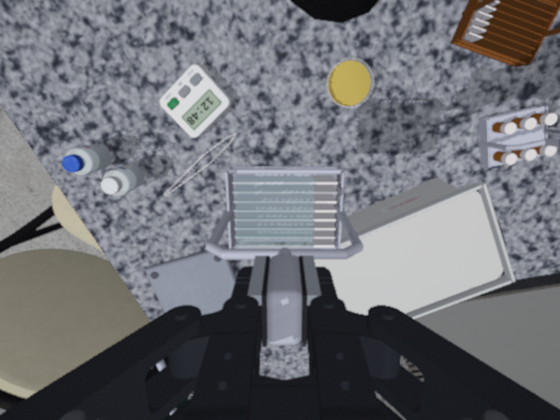

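The rack is held, its bar is seen at (285,252) as expected, and nothing else moved. Next I go to the pre-hook pose and look.

```bash
python3 -W ignore - <<'E'
from h import *
np.set_printoptions(precision=3,suppress=True)
a=np.array([.989,-.148,0]);s=np.array([.560,-.0965,0])
pre=s-.08*a
bot.servo_line(pre+[0,0,.30],vel=.2,attitude=ori(81.5))
bot.servo_line(pre+[0,0,.213],vel=.15);bot.pause(.3)
S=bot.state();print(S["tcp_pos"],S["force"],S["time_s"],S["width"])
n=np.array([.148,.989,0])
for c in("wrist","scene","top"):
    m=viewer.camera_model(c);im=viewer.grab_frame(c).copy()
    for r in spotter.landmark_of(c,"hook_seat"):print(c,np.round(r["xy"],1),round(r["confidence"],2),atz(m,r["xy"],.16))
    for pts in([s+x*a+[0,0,z] for x,z in((-.021,.176),(-.012,.16),(.012,.16))],[S["tcp_pos"]+n*k-[0,0,.023] for k in(-.0325,.0325)]):
        cv2.polylines(im,[np.round(proj(m,pts)*16).astype(np.int32)],False,(255,0,0),1,cv2.LINE_AA,4)
    save(im,"p_"+c)
w=cv2.imread("pics/p_wrist.png")[150:400,120:420];t=cv2.imread("pics/p_top.png")[130:280,330:430]
sc=cv2.imread("pics/p_scene.png")[80:260,300:450]
cv2.imwrite("pics/p.png",cv2.hconcat([cv2.resize(x,None,fx=400/x.shape[0],fy=400/x.shape[0],interpolation=cv2.INTER_CUBIC) for x in(w[:, 30:200],t[:,:80],sc[:,:])][:3])[:, :800])
E
```

```text
[ 0.481 -0.085  0.214] [-0.926  0.06  -1.299] 12.5 0.15616557159029676
wrist [289.3 345.7] 0.67 [ 0.567 -0.094  0.16 ]
scene [375.2 160.5] 0.69 [ 0.573 -0.097  0.16 ]
scene [399.7 148. ] 0.34 [ 0.601 -0.179  0.16 ]
top [391.  196.5] 0.64 [ 0.56  -0.098  0.16 ]
```

View pics/p.png

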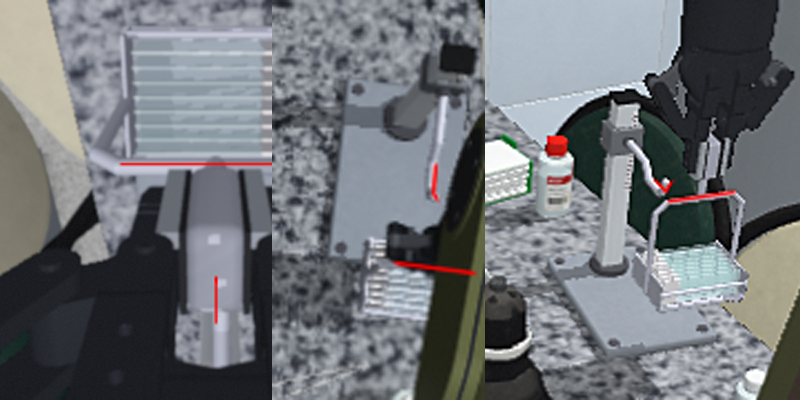

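The hook is right behind the bar, at window height. Its seat is about 4 mm further along than I assumed, so I'll use x = 0.564. Next: advance, then lower under force watch.

```bash
python3 -W ignore - <<'E'
from h import *
np.set_printoptions(precision=3,suppress=True)
s=np.array([.5645,-.0965,0])
f0=bot.state()["force"]
print("adv hit",bot.servo_line(s+[0,0,.213],vel=.06,threshold=5));bot.pause(.2)
S=bot.state();print(S["tcp_pos"],S["force"],S["force"]-f0)
if np.linalg.norm(S["tcp_pos"][:2]-s[:2])<.004:
    f0=S["force"]
    for z in(.2,.195,.190,.188,.186,.184,.182,.180):
        bot.servo_line(s+[0,0,z],vel=.04);bot.pause(.1)
        S=bot.state();d=S["force"]-f0;print(S["tcp_pos"],d)
        if d[2]>1.2 or np.linalg.norm(d)>4:break
print(S["time_s"],S["width"],S["torque"])
im=viewer.grab_frame("scene");save(cv2.resize(im[80:260,300:480],None,fx=3,fy=3,interpolation=cv2.INTER_CUBIC),"h1")
E
```

```text
adv hit False
[ 0.564 -0.096  0.213] [-0.599  1.273 -2.234] [-0.323  2.011 -0.279]
[ 0.565 -0.097  0.2  ] [ 0.341 -1.356  1.106]
[ 0.564 -0.096  0.195] [ 0.572 -0.803  0.204]
[ 0.564 -0.096  0.19 ] [ 0.785 -1.416 -0.15 ]
[ 0.564 -0.096  0.188] [-0.04  -0.899  0.693]
[ 0.565 -0.097  0.186] [ 1.667 -2.186  1.125]
[ 0.565 -0.097  0.184] [ 1.061 -0.836  2.402]
16.9333 0.15630132906398964 [-0.014 -0.059 -0.029]
```

View pics/h1.png

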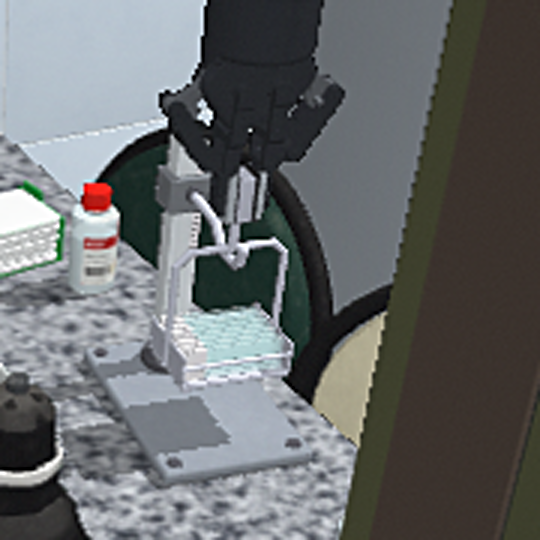

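The bar lies in the hook's trough, with the tip in front of it at crop (238,255). Now the measured tug.

```bash
cat >> h.py <<'E'
def fz(n=12):
    v=[]
    for _ in range(n): bot.pause(.02); v.append(bot.state()["force"])
    return np.mean(v,0)
E
python3 -W ignore - <<'E'
from h import *
np.set_printoptions(precision=3,suppress=True)
s=np.array([.5645,-.0965,0]);Z=[];F=[]
for z in(.182,.178,.175):
    bot.servo_line(s+[0,0,z],vel=.03);bot.pause(.1);f=fz();zz=bot.state()["tcp_pos"][2];Z.append(zz);F.append(f[2]);print(zz,f)
k,b=np.polyfit(Z,F,1);zh=-b/k;print("k",k,"hang z",zh)
zh=zh if -500<k<-300 else np.mean(np.array(Z)+np.array(F)/400)
print("used",zh)
zt=max(zh-.0105,.168)
bot.servo_line(s+[0,0,zt],vel=.03)
for _ in range(3): print("tug",bot.state()["tcp_pos"][2],fz(18))
bot.pause(.1)
im=viewer.grab_frame("scene");save(cv2.resize(im[80:260,300:480],None,fx=3,fy=3,interpolation=cv2.INTER_CUBIC),"h2")
bot.servo_line(s+[0,0,zh],vel=.03);print("rest",fz(),bot.state()["tcp_pos"],bot.state()["time_s"],bot.state()["width"])
E
```

```text
0.18214235042289403 [ 0.665 -0.01   0.278]
0.17815224999225784 [ 0.351 -0.013  1.594]
0.17514270040502025 [ 0.714 -0.099  2.828]
k -362.46738171571684 hang z 0.18280182196871322
used 0.18280182196871322
tug 0.17238804369608401 [ 0.865 -0.144  3.814]
tug 0.17245788978706053 [ 0.94  -0.273  3.761]
tug 0.1723797445092381 [ 1.464 -0.311  4.115]
rest [ 1.215 -0.152  0.065] [ 0.564 -0.096  0.182] 20.6667 0.15754409162317323
```

```bash
python3 -W ignore - <<'E'
from h import *
np.set_printoptions(precision=3,suppress=True)
s=np.array([.5645,-.0965,0])
bot.grip(.5);bot.pause(.3);print(bot.state()["width"])
bot.servo_line(s+[0,0,.33],vel=.08);bot.pause(1.)
S=bot.state();print(S["tcp_pos"],S["force"],S["time_s"])
a=viewer.grab_frame("scene")[80:260,300:480]; b=viewer.grab_frame("wrist")
bot.pause(.5);c=viewer.grab_frame("scene")[80:260,300:480];print("motion",np.abs(a.astype(int)-c).max())
save(cv2.hconcat([cv2.resize(c,(420,420),interpolation=cv2.INTER_CUBIC),cv2.resize(b,(380,285)).copy() if 0 else cv2.copyMakeBorder(cv2.resize(b,(380,285)),0,135,0,0,cv2.BORDER_CONSTANT)]),"h3")
E
```

```text
0.500736291092691
[ 0.565 -0.096  0.33 ] [0.18 0.36 0.9 ] 24.35
motion 67
```

View pics/h3.png

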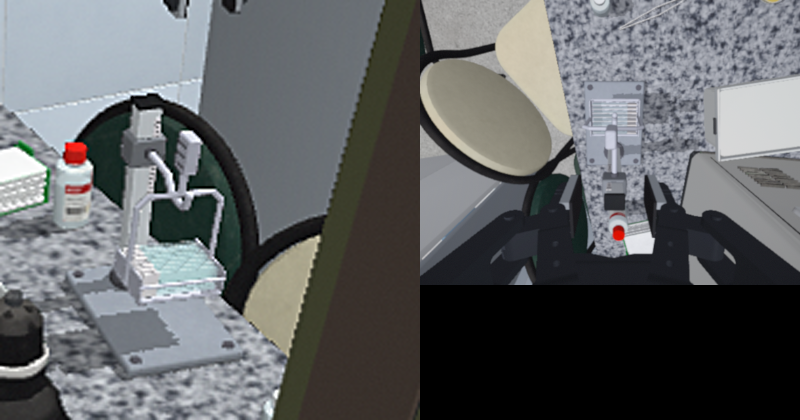

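The rack hangs on the hook at (182,200) and the gripper is clear of it. It is still swinging a little, so I'll let it settle before handing in.

```bash
python3 -W ignore - <<'E'
from h import *
p=None
for _ in range(5):
    bot.pause(1.2);c=viewer.grab_frame("scene")[80:260,300:410].astype(int)
    if p is not None: print(np.abs(c-p).max(),(np.abs(c-p).max(2)>25).sum())
    p=c
print([(np.round(r["xy"]),r["confidence"]) for r in spotter.landmark_of("scene","slide_rack_bar")],bot.state()["time_s"])
bot.close_job()
E
```

```text
56 3
13 0
8 0
10 0
[(array([378., 163.]), 0.76), (array([180., 295.]), 0.59)] 31.3
the job is handed in; nothing more can be done
```

I hung the steel slide rack by its cross bar on the spring-scale hook, tugged it, let go and handed the job in at about 31 s of the allowed 45 s.

- **Tug:** I pulled it down 10.4 mm below its own-weight hang and held it for about 1.2 s. The force was about 3.9 N, and the measured stiffness (about 360 N/m) fits the scale's spring. By the sensed heights, the hook was at about 15 mm of its 40 mm travel.
- **Release:** I went back up to the hang height, opened the gripper and rose straight up to 0.33 m, well clear.
- **Last checks:** The final pictures show the rack hanging in the hook's trough. It swung slightly after release, but the last three comparisons of pictures 1.2 s apart showed no motion above noise. I never went near the vial basket or the brown look-alike, but I took no separate picture at the end to confirm they had not moved.
- **Disagreement:** The hook-seat position estimates differed by up to about 1 cm between cameras. I aimed between them, and the contact height and the force rise showed the bar was seated in the trough, not resting on the tip.

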